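# Roll down the seal strip of a culture box

## Task

Pick up the orange-wheeled hand roller by its upright black handle and roll it firmly along the yellow seal strip on the edge of the blue culture box, until the strip is pressed fully home along its whole length. Press only with the roller, keep everything off the white box, which is still to be inspected, and then stand the roller upright on its green mat and let go.

Things in the scene. Friction and masses are not known exactly. Their poses are not given: they have to be found in the camera images.
- roller: Loose hand roller, 0.33 kg, standing on its mat. Origin: centre of its underside, where the wheels touch; z up, x = rolling direction (both ways alike). Two orange wheels, 36 mm diameter, 36 wide, axles along y at x = +-19.5 mm. Steel frame 66 x 46 mm, from 12 to 50 mm up. Upright black handle on the centre, 26 x 26 mm square (sides along x, y), 50 to 112 mm up, cap to 115; grip it about 85 mm up.
- wheel (a joint): Turn of the roller's wheels in rad (both turn together), 0 at the start, growing or falling as it rolls: about 0.055 rad per mm rolled. They turn with little friction.
- box_blue: Fixed blue box, 120 (x) x 200 (y) x 40 mm high, clear lid at 38 mm. Origin: centre of its underside. Along its -x edge (towards the robot) runs the yellow strip, 162 x 16 mm, centred on x = -44 mm, y = 0, in three sections 53 mm long with sloped ends, at y = -54, 0, +54 mm, in a groove between 40 mm high lips. Its top is 48 mm above the underside when fully up, 42 mm when home.
- strip_right (a joint): How far the strip section at y = -54 mm of the blue box is pressed down, in m: 0 fully up, 0.006 home (a firm stop). Friction fit: it needs about 6 N straight down to move, and stays where it is left.
- strip_middle (a joint): The same for the section at y = 0.
- strip_left (a joint): The same for the section at y = +54 mm.
- box_white: White culture box of the same shape and size as the blue one, also with a yellow strip standing up, fixed; to be left alone. Origin and axes as for the blue box.
- mat: Green mat, fixed, 110 x 110 x 3 mm, the roller's parking place. Origin: centre of its underside.
Things that resemble listed ones, but are neither listed nor needed, are in the scene too. What is shaped like the roller but pink or purple is not meant.

How it is judged:
On the way:
1. the strip has been rolled down: all three sections pressed home with the roller's wheels turning (value of joint each of strip_right, strip_middle, strip_left above 0.0042 m and (value of joint wheel above 1.5 rad or value of joint wheel below -1.5 rad)), for 0.1 s.
At the end, for the whole second after the job is handed in: All three strip sections of the blue box are within 1.8 mm of home, after the wheels had rolled (at least a quarter turn, 1.5 rad, when the last section went home); the roller stands upright (within 10 degrees) and still on the green mat, its centre within 40 mm of the mat's centre, released (value of joint each of strip_right, strip_middle, strip_left above 0.0042 m and horizontal distance between roller and mat below 0.04 m and height (world z) of roller below 0.012 m and angle between roller's own z axis and vertical below 0.17 rad and linear speed of roller below 0.02 m/s); the robot touches nothing.
It fails at once if the gripper or arm presses on the blue box or its strip (contact force between any of the fingers, the arm and box_blue above 3 N).
It fails at once if the white box is touched by the roller, the gripper or the arm (contact force between any of roller, the fingers, the arm and box_white above 2 N).
It also fails if it takes over 48 s, if anything falls off the work surface, if the arm or the gripper's body presses on something with over 40 N, if the wrist force passes 120 N, or if a joint passes its speed limit or range.

## Robot

A 6-joint arm with a two-finger parallel gripper is mounted at the origin on the work surface. World frame = base frame: x ahead of the robot, y to its left, z up, the work surface at z = 0. Lengths are in m, angles in rad, forces in N, time in s.
With the tool pointing down it reaches from about 0.3 to 0.775 m from the base axis. Payload 14.6 kg.
Tool frame: the origin (TCP) lies midway between the tips of the shut fingers; the grasp point (between the pads) lies 19 mm behind it; z points along the fingers, y is the line along which they close (so a half turn about z gives the same grasp; the last joint's range is limited). The gripper opens to 94 mm and grips with 3 to 60 N. Pads are 16 mm wide; open, the fingers measure 119 mm over their backs; the gripper's body (75 mm by 177 mm) begins 78 mm behind the grasp point.
Start: joints at [1.138, 0.3, 1.521, -0, 1.321, -0.067], TCP at [0.197, 0.514, 0.205] pointing down, gripper open.
Joint ranges: [-3.03, 3.03], [-0.79, 2.21], [0.23, 2.52], [-1.04, 4.18], [0, 3.07], [-2.55, 2.55]. Speed limits (rad/s): [2.22, 2.22, 2.57, 3.14, 3.14, 3.14].

## Interface

Orientations are given as [roll, pitch, yaw] about the fixed x, y, z axes, in that order (R = Rz(yaw) Ry(pitch) Rx(roll)).
In Python, from station import ctrl gives the robot as it stands. The module is installed in compiled form; this text tells all that it offers.
- The arm moves only by the tool servo_tool, never from a script. Its argument "plan" is a list of rows, each a list of 7 numbers: the opening in per cent of the stroke, from 0 (shut) to 100 (fully open), then the shift along the tool's x, y, z in m, then the turn, a rotation vector about the tool's x, y, z in rad. A call has exactly 8 rows; each row shifts and turns the commanded pose from where the row before left it, along the tool's axes as they then stand; what a row does not reach is not made up. A row lasts 1/8 s, in which the tool goes at most 62.5 mm and 10.7 degrees, less where a joint would pass 70% of its speed; a pose out of reach is approached as far as the arm can. A call with a gripper value outside its range is refused whole. The fingers move at their own pace and stop on an object; "force" is the grip in N (left out, the last holds). Time passes only in rows, so rows that do not move let the fingers close, or fill a call up. It gives the time, the measured TCP pose, the force, the opening and the grip force at its end, in the units of the state.
- ctrl.get_obs(): the state, without advancing time (a new reading comes with each control period).
- ctrl.camera(name): name is "scene" or "top"; returns a dict with "pixels" (420x560x3 uint8, red, green, blue), "z_map" (420x560 float32, m along the optical axis (not along the pixel's ray), 0 where there is no reading), "mtx" (3x3 intrinsics, pixels), "dist" ([k1, k2, p1, p2, k3] as OpenCV has them; the pictures are not rectified), "pose" (4x4, takes a point from camera to world coordinates). Camera axes: x right, y up, looking along -z (the intrinsics and any distortion apply to the point x, -y, -z); pixel columns grow to the right and rows downward; lengths in m; the calibration is good to about 2 mm. A picture is of the moment at which its call begins.
- ctrl.hand_in(): hands the job in; it is judged then, once.
The state is a dict: "time_s": time; "qpos": joint angles; "joint_vel": joint speeds; "tau": joint torques, N m; "ee_pos": TCP position; "eef_rot": TCP orientation; "force": force on the tool from outside, world axes, zero at the start; "moment": the same for the moment, N m; "grip_width": finger opening in m; "grip_force": force on a finger pad.
Only numpy, scipy, OpenCV 4.12 (cv2) and the standard library are available. Lean on these libraries where they do the work, as an engineer would, in place of code of your own. Each camera call takes 0.05 s, during which the arm holds its last target. There are 200 camera calls.

## Working session

There is one attempt and no reset: what is moved stays moved. The work goes in short steps, Python scripts to look and compute and a tool call to move; the robot and the scene stay as the last step left them, time stands still between calls to the robot, and variables do not carry over. Pictures are saved under pics/ and viewed, at most 10 in all, crops included, and the job is handed in when it is done.

Besides the shell and the picture viewer there is one more tool, called as name([rows], argument=value, ...), one row to a line, values as JSON. servo_tool: Moves the arm, as the interface text tells. Its arguments: {"type":"object","properties":{"plan":{"type":"array","items":{"type":"array","items":{"type":"number"}}},"force":{"type":"number"}},"required":["plan"]}

```bash
mkdir -p pics; cat > h.py <<'E'
import numpy as np, cv2
from station import ctrl
def cam(n):
    c=ctrl.camera(n); return c
def pts(c):
    h,w=c['z_map'].shape
    u,v=np.meshgrid(np.arange(w),np.arange(h))
    p=cv2.undistortPoints(np.stack([u,v],-1).reshape(-1,1,2).astype(np.float64),c['mtx'],np.array(c['dist'])).reshape(h,w,2)
    z=c['z_map'][...,None]
    P=np.concatenate([p[...,:1]*z,-p[...,1:]*z,-z],-1)
    T=np.array(c['pose']); W=P@T[:3,:3].T+T[:3,3]; W[c['z_map']==0]=np.nan
    return W
def save(c,f): cv2.imwrite('pics/'+f,c['pixels'][...,::-1])
E
python3 - <<'E'
from h import *
for n in('top','scene'):
    c=cam(n); save(c,n+'1.png'); np.savez(n+'1.npz',W=pts(c),p=c['pixels']); print(n,np.round(c['pose'],3).tolist())
print(ctrl.get_obs())
E
```

```text
top [[-0.023, 0.995, -0.095, 0.434], [-1.0, -0.022, 0.008, 0.006], [0.006, 0.095, 0.995, 0.851], [0.0, 0.0, 0.0, 1.0]]
scene [[0.265, -0.755, 0.6, 1.185], [0.964, 0.212, -0.159, -0.171], [-0.008, 0.62, 0.784, 0.97], [0.0, 0.0, 0.0, 1.0]]
{'time_s': 0.1, 'qpos': array([ 1.13841737e+00,  3.00408713e-01,  1.52153369e+00,  2.26993899e-05,
        1.32067005e+00, -6.66033442e-02]), 'joint_vel': array([ 0.0003242 , -0.00163683, -0.00430203,  0.00055137,  0.00052546,
        0.00027765]), 'tau': array([ 1.71833359e-03, -5.32636464e+01, -3.53284943e+01,  7.09885382e-02,
        2.35580618e-02, -4.94346614e-05]), 'ee_pos': array([0.19662126, 0.51340337, 0.20494059]), 'eef_rot': array([-3.14057658e+00, -8.98101339e-05,  2.77581136e+00]), 'force': array([ 0.32558061, -0.50748706, -1.18645233]), 'moment': array([-0.0094518 , -0.01182458, -0.02184425]), 'grip_force': 0.0, 'grip_width': 0.0939500765918372}
```

View pics/top1.png

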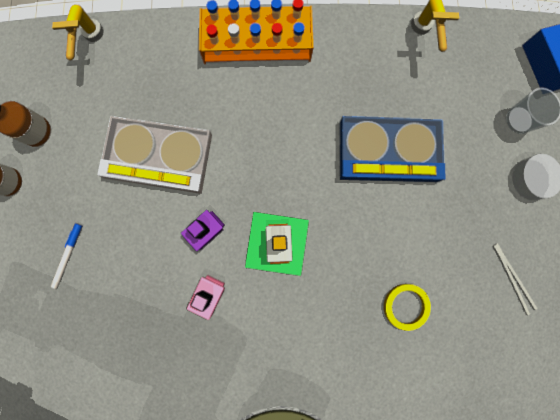

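View pics/scene1.png

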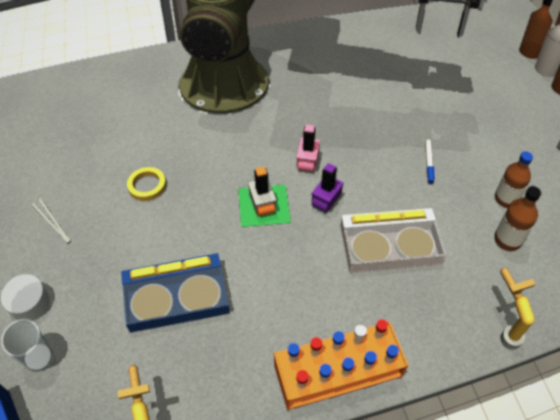

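The top view shows the roller (orange cap) at about (279,243) on the green mat. The blue box is centred at about (392,148), with its strip along row 169. The white box is at (155,153), and the purple and pink decoys are at (202,230) and (205,297).

```bash
python3 - <<'E'
from h import *
d=np.load('top1.npz'); W=d['W'];p=d['p']; hsv=cv2.cvtColor(p,cv2.COLOR_RGB2HSV)
H,S,V=hsv[...,0].astype(int),hsv[...,1],hsv[...,2]
def box(m,name,win):
    a=np.zeros_like(m);x0,y0,x1,y1=win;a[y0:y1,x0:x1]=m[y0:y1,x0:x1]
    n,l,s,_=cv2.connectedComponentsWithStats(a.astype(np.uint8))
    m=a
    q=W[m]; q=q[~np.isnan(q[:,2])]
    z=np.median(q[:,2]); r=cv2.minAreaRect(q[:,:2].astype(np.float32)*1000)
    print(name,m.sum(),'mean',np.round(q.mean(0),4),'zpct',np.round(np.percentile(q[:,2],[5,50,95]),4),'rect',np.round(r[0],1),np.round(r[1],1),round(r[2],2))
green=(abs(H-65)<12)&(S>120)
box(green,'mat',(230,200,320,290))
yel=(abs(H-29)<5)&(S>150)&(V>120)
box(yel,'strip',(340,155,445,182))
box(yel,'wstrip',(90,155,210,195))
box((abs(H-112)<14)&(S>120)&(W[...,2]>.033)&(W[...,2]<.05),'bluebox',(330,105,455,190))
win=(230,200,320,290)
box((W[...,2]>.10),'cap',win)
box((W[...,2]>.042)&(W[...,2]<.065),'frame',win)
box(((H<20)&(S>130)&(W[...,2]>.09)),'capo',win)
E
```

```text
mat 2156 mean [ 0.4453 -0.0016  0.0017] zpct [-0.0007  0.0017  0.0041] rect [445.4  -3.2] [109.7 109.3] 80.06
strip 645 mean [ 0.5791 -0.2306  0.0455] zpct [0.0412 0.0458 0.0484] rect [ 579.1 -232. ] [156.7  16.2] 87.26
wstrip 639 mean [0.5794 0.2366 0.0459] zpct [0.0417 0.0462 0.0486] rect [580.5 236.8] [157.1  17.7] 79.73
bluebox 843 mean [ 0.581  -0.2243  0.0387] zpct [0.0357 0.0388 0.0412] rect [ 618.6 -231.9] [200.7 111.7] 87.06
cap 229 mean [ 0.4444 -0.0067  0.1151] zpct [0.1104 0.1159 0.1185] rect [445.   -7.3] [25.4 25.4] 88.7
frame 676 mean [ 0.4443 -0.0064  0.0515] zpct [0.0492 0.0515 0.0538] rect [444.5  -6.9] [66.2 45.9] 1.22
capo 6 mean [ 0.4486 -0.0087  0.1122] zpct [0.1111 0.1123 0.1134] rect [444.9  -8.8] [11.8 21.9] 88.41
```

```bash
cat >> h.py <<'E'
from scipy.spatial.transform import Rotation as Rn
def go(xyz,yaw,n,g=100,p=None,R=None):
    o=ctrl.get_obs()
    p=np.array(o['ee_pos']) if p is None else p
    R=Rn.from_euler('xyz',o['eef_rot']) if R is None else R
    Rt=Rn.from_euler('xyz',[np.pi,0,yaw]); xyz=np.array(xyz)
    print(np.round(o['ee_pos'],4),np.round(o['eef_rot'],4),np.round(o['force'],1))
    for k in range(n):
        t=R.inv().apply((xyz-p)/(n-k)); w=(R.inv()*Rt).as_rotvec()/(n-k)
        t=np.round(t,4);w=np.round(w,3)
        print([g]+t.tolist()+w.tolist(),end=',')
        p=p+R.apply(t); R=R*Rn.from_rotvec(w)
    print(); return p,R
E
python3 -c "
from h import *
go([.445,-.007,.205],np.pi/2,12)"
```

```text
[0.1966 0.5134 0.2049] [-3.1406e+00 -1.0000e-04  2.7758e+00] [ 0.3 -0.5 -1.2]
[100, -0.0348, -0.0331, 0.0, -0.0, 0.0, 0.1],[100, -0.038, -0.0295, 0.0, -0.0, 0.0, 0.1],[100, -0.0407, -0.0255, 0.0, -0.0, 0.0, 0.101],[100, -0.0431, -0.0213, 0.0, -0.0, 0.0, 0.1],[100, -0.045, -0.0169, 0.0, -0.0, 0.0, 0.101],[100, -0.0465, -0.0122, 0.0, -0.0, 0.0, 0.1],[100, -0.0474, -0.0075, 0.0001, -0.0, 0.0, 0.101],[100, -0.048, -0.0027, 0.0, -0.0, 0.0, 0.1],[100, -0.048, 0.0021, 0.0001, -0.0, 0.0, 0.101],[100, -0.0476, 0.0069, 0.0, -0.0, 0.0, 0.1],[100, -0.0466, 0.0116, 0.0001, -0.0, 0.0, 0.101],[100, -0.0452, 0.0162, 0.0, -0.0, 0.001, 0.1],
```

servo_tool([
  [100,-0.035,-0.033,0,0,0,0.1],
  [100,-0.038,-0.0295,0,0,0,0.1],
  [100,-0.041,-0.0255,0,0,0,0.1],
  [100,-0.043,-0.021,0,0,0,0.1],
  [100,-0.045,-0.017,0,0,0,0.1],
  [100,-0.0465,-0.012,0,0,0,0.1],
  [100,-0.0475,-0.0075,0,0,0,0.1],
  [100,-0.048,-0.003,0,0,0,0.1],
])

```text
time_s: 1.1
ee_pos: [0.3635, 0.1653, 0.2054]
eef_rot: [3.142, 0.0, 1.973]
force: [-0.0, 0.7, 0.0]
grip_width: 0.0941
grip_force: 0.0
```

servo_tool([
  [100,-0.048,0.002,0,0,0,0.1],
  [100,-0.0475,0.007,0,0,0,0.1],
  [100,-0.0465,0.0115,0,0,0,0.1],
  [100,-0.045,0.016,0,0,0,0.105],
  [100,0,0,0,0,0,0],
  [100,0,0,0,0,0,0],
  [100,0,0,0,0,0,0],
  [100,0,0,0,0,0,0],
])

```text
time_s: 2.1
ee_pos: [0.4461, -0.0053, 0.2056]
eef_rot: [3.141, 0.0, 1.572]
force: [-0.1, 0.0, 0.2]
grip_width: 0.0939
grip_force: 0.0
```

```bash
python3 - <<'E'
from h import *
go([.445,-.007,.069],np.pi/2,4)
c=cam('scene');W=pts(c);p=c['pixels'];save(c,'s2.png')
m=np.zeros(W.shape[:2],bool);m[150:230,235:295]=1
hsv=cv2.cvtColor(p,cv2.COLOR_RGB2HSV)
o=(hsv[...,0]<18)&(hsv[...,1]>150)&m&(W[...,2]>.108)&(W[...,2]<.125)
print(o.sum(),W[o].mean(0) if o.any() else 0)
E
```

```text
[ 0.4461 -0.0053  0.2056] [3.1413 0.     1.5723] [-0.1  0.   0.2]
[100, -0.0004, -0.0003, 0.0341, 0.0, 0.0, 0.0],[100, -0.0004, -0.0003, 0.0342, 0.0, 0.0, 0.001],[100, -0.0005, -0.0003, 0.0341, 0.0, 0.0, 0.0],[100, -0.0004, -0.0002, 0.0342, 0.0, 0.0, 0.001],
88 [ 0.44865397 -0.00715575  0.11732155]
```

servo_tool([
  [100,-0.0015,-0.001,0.034,0,0,0],
  [100,0,0,0.034,0,0,0],
  [100,0,0,0.034,0,0,0],
  [100,0,0,0.034,0,0,0],
  [100,0,0,0,0,0,0],
  [0,0,0,0,0,0,0],
  [0,0,0,0,0,0,0],
  [0,0,0,0,0,0,0],
], force=50)

```text
time_s: 3.15
ee_pos: [0.4456, -0.0075, 0.0703]
eef_rot: [3.14, 0.0, 1.571]
force: [-0.2, -0.6, -0.4]
grip_width: 0.0679
grip_force: 0.0
```

servo_tool([
  [0,0,0,0,0,0,0],
  [0,0,0,0,0,0,0],
  [0,0,0,0,0,0,0],
  [0,0,0,0,0,0,0],
  [0,0,0,-0.03,0,0,0],
  [0,0,0,-0.03,0,0,0],
  [0,0,0,-0.02,0,0,0],
  [0,0,0,0,0,0,0],
])

```text
time_s: 4.15
ee_pos: [0.4456, -0.0075, 0.1501]
eef_rot: [3.14, 0.0, 1.571]
force: [-0.5, 0.0, -3.3]
grip_width: 0.0257
grip_force: 50.0
```

```bash
python3 -c "
from h import *
p,R=go([.582,-.178,.150],-.05,12,g=0)
go([.582,-.178,.120],-.05,2,g=0,p=p,R=R)"
```

```text
[ 0.4456 -0.0075  0.1501] [3.1398e+00 2.0000e-04 1.5708e+00] [-0.5  0.  -3.3]
[0, -0.0142, 0.0114, 0.0, 0.0, -0.0, 0.135],[0, -0.0125, 0.0132, 0.0, 0.0, -0.0, 0.135],[0, -0.0107, 0.0147, 0.0, 0.0, -0.0, 0.135],[0, -0.0086, 0.016, 0.0, 0.0, -0.0, 0.135],[0, -0.0063, 0.0171, 0.0, 0.0, -0.0, 0.135],[0, -0.004, 0.0178, 0.0001, 0.0, -0.0, 0.135],[0, -0.0016, 0.0181, 0.0, 0.0, -0.0, 0.135],[0, 0.0009, 0.0182, 0.0001, 0.0, -0.0, 0.135],[0, 0.0033, 0.0179, 0.0, 0.0, -0.0, 0.135],[0, 0.0057, 0.0173, 0.0001, 0.0, -0.001, 0.135],[0, 0.008, 0.0163, 0.0, 0.0, -0.0, 0.135],[0, 0.0101, 0.0151, 0.0, 0.0, -0.001, 0.136],
[ 0.4456 -0.0075  0.1501] [3.1398e+00 2.0000e-04 1.5708e+00] [-0.5  0.  -3.3]
[0, -0.0, 0.0, 0.015, 0.0, 0.0, -0.0],[0, -0.0, 0.0, 0.015, 0.001, 0.0, -0.0],
```

servo_tool([
  [0,-0.014,0.0115,0,0,0,0.135],
  [0,-0.0125,0.013,0,0,0,0.135],
  [0,-0.0105,0.0145,0,0,0,0.135],
  [0,-0.0085,0.016,0,0,0,0.135],
  [0,-0.0065,0.017,0,0,0,0.135],
  [0,-0.004,0.018,0,0,0,0.135],
  [0,-0.0015,0.018,0,0,0,0.135],
  [0,0.001,0.018,0,0,0,0.135],
])

```text
time_s: 5.15
ee_pos: [0.5357, -0.1208, 0.1476]
eef_rot: [-3.14, 0.002, 0.486]
force: [-0.4, 0.1, -3.4]
grip_width: 0.0257
grip_force: 50.0
```

servo_tool([
  [0,0.0035,0.018,0,0,0,0.135],
  [0,0.0055,0.0175,0,0,0,0.135],
  [0,0.008,0.0165,0,0,0,0.135],
  [0,0.01,0.015,0,0,0,0.136],
  [0,0,0,0.01,0,0,0],
  [0,0,0,0.01,0,0,0],
  [0,0,0,0,0,0,0],
  [0,0,0,0,0,0,0],
], force=60)

```text
time_s: 6.15
ee_pos: [0.5814, -0.1773, 0.1296]
eef_rot: [3.142, -0.0, -0.049]
force: [-1.2, -0.7, -3.6]
grip_width: 0.0259
grip_force: 60.0
```

```bash
python3 - <<'E'
from h import *
go([.582,-.178,.130],-.05,2)
c=cam('scene');W=pts(c);p=c['pixels']
cv2.imwrite('pics/s3.png',cv2.resize(p[200:350,90:290,::-1],(800,600)))
hsv=cv2.cvtColor(p,cv2.COLOR_RGB2HSV)
m=(abs(hsv[...,0].astype(int)-28)<6)&(hsv[...,1]>150)&(abs(W[...,2]-.046)<.008); m[:200]=0;m[:,300:]=0
q=W[m];r=cv2.minAreaRect(q[:,:2].astype(np.float32)*1000);print(m.sum(),q.mean(0),r)
E
```

```text
[ 0.5814 -0.1773  0.1296] [ 3.1416e+00 -2.0000e-04 -4.9000e-02] [-1.2 -0.7 -3.6]
[100, 0.0003, 0.0003, -0.0002, 0.0, -0.0, 0.0],[100, 0.0003, 0.0004, -0.0002, 0.0, -0.0, 0.001],
184 [ 0.5841452  -0.26245429  0.0458206 ] ((582.1908569335938, -261.5525817871094), (17.587059020996094, 94.20453643798828), 0.6456968784332275)
```

View pics/s3.png

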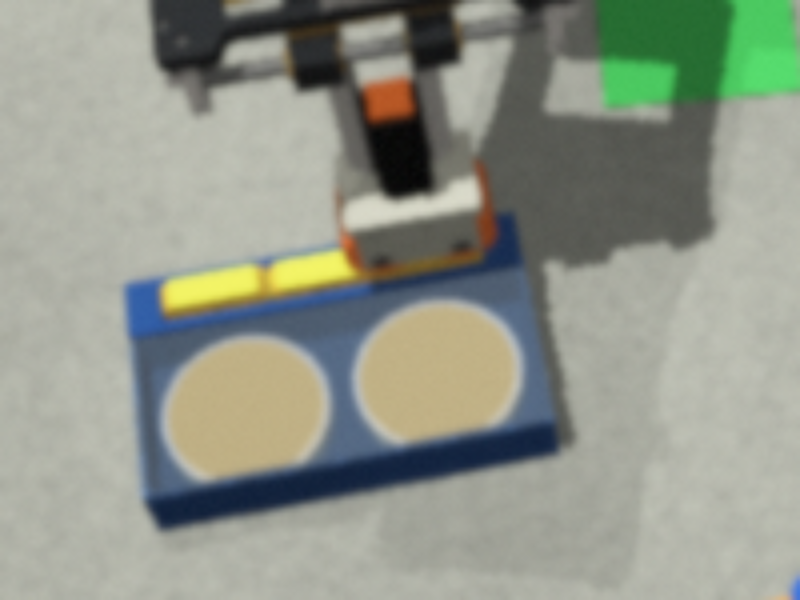

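The crop shows the held roller level, over the left strip section at about crop pixel (415,230) and parallel to the strip. I'm lowering it gently.

servo_tool([
  [0,0.0015,0,0.005,0,0,0],
  [0,0,0,0.005,0,0,0],
  [0,0,0,0.003,0,0,0],
  [0,0,0,0.002,0,0,0],
  [0,0,0,0.002,0,0,0],
  [0,0,0,0,0,0,0],
  [0,0,0,0,0,0,0],
  [0,0,0,0,0,0,0],
])

```text
time_s: 7.2
ee_pos: [0.583, -0.1777, 0.1126]
eef_rot: [3.141, -0.0, -0.05]
force: [-2.7, 0.2, 1.9]
grip_width: 0.0255
grip_force: 60.0
```

servo_tool([
  [0,0,0,0.001,0,0,0],
  [0,0,0,0.001,0,0,0],
  [0,0,0,0.001,0,0,0],
  [0,0,0,0.001,0,0,0],
  [0,0,0,0,0,0,0],
  [0,0,0,0,0,0,0],
  [0,0,0,0,0,0,0],
  [0,0,0,0,0,0,0],
])

```text
time_s: 8.2
ee_pos: [0.5831, -0.1774, 0.109]
eef_rot: [-3.141, -0.001, -0.05]
force: [-2.5, 3.1, 7.5]
grip_width: 0.0251
grip_force: 60.0
```

servo_tool([
  [0,0,0,0.001,0,0,0],
  [0,0,0,0.0005,0,0,0],
  [0,0,0,0,0,0,0],
  [0,0,0,0,0,0,0],
  [0,0,0,0,0,0,0],
  [0,0,0,0,0,0,0],
  [0,0,0,0,0,0,0],
  [0,0,0,0,0,0,0],
])

```text
time_s: 9.2
ee_pos: [0.5833, -0.1774, 0.1088]
eef_rot: [-3.142, -0.001, -0.05]
force: [-6.7, 4.5, 19.2]
grip_width: 0.0259
grip_force: 60.0
```

servo_tool([
  [0,0,0.003,0.0005,0,0,0],
  [0,0,0.003,0,0,0,0],
  [0,0,0.003,0,0,0,0],
  [0,0,0.003,0,0,0,0],
  [0,0,0.003,0,0,0,0],
  [0,0,0.003,0,0,0,0],
  [0,0,0.003,0,0,0,0],
  [0,0,0.003,0,0,0,0],
])

```text
time_s: 10.2
ee_pos: [0.5822, -0.2021, 0.1088]
eef_rot: [3.14, -0.002, -0.05]
force: [-7.4, 1.9, 20.5]
grip_width: 0.0257
grip_force: 60.0
```

Rolling smoothly at constant height with about 24 N on the strip.

servo_tool([
  [0,0,0.004,0,0,0,0],
  [0,0,0.004,0,0,0,0],
  [0,0,0.004,0,0,0,0],
  [0,0,0.004,0,0,0,0],
  [0,0,0.004,0,0,0,0],
  [0,0,0.004,0,0,0,0],
  [0,0,0.004,0,0,0,0],
  [0,0,0.004,0,0,0,0],
])

```text
time_s: 11.2
ee_pos: [0.5809, -0.2332, 0.1087]
eef_rot: [-3.141, -0.003, -0.05]
force: [-4.4, 6.6, 18.6]
grip_width: 0.0257
grip_force: 60.0
```

servo_tool([
  [0,0,0.004,0,0,0,0],
  [0,0,0.004,0,0,0,0],
  [0,0,0.004,0,0,0,0],
  [0,0,0.004,0,0,0,0],
  [0,0,0.004,0,0,0,0],
  [0,0,0.004,0,0,0,0],
  [0,0,0.004,0,0,0,0],
  [0,0,0.004,0,0,0,0],
])

```text
time_s: 12.2
ee_pos: [0.5793, -0.2663, 0.1088]
eef_rot: [3.14, -0.003, -0.05]
force: [-3.8, 2.1, 18.5]
grip_width: 0.0261
grip_force: 60.0
```

servo_tool([
  [0,0,0.004,0,0,0,0],
  [0,0,0.004,0,0,0,0],
  [0,0,0.004,0,0,0,0],
  [0,0,0.004,0,0,0,0],
  [0,0,0.004,0,0,0,0],
  [0,0,0,0,0,0,0],
  [0,0,0,0,0,0,0],
  [0,0,0,0,0,0,0],
])

```text
time_s: 13.2
ee_pos: [0.5784, -0.2865, 0.1088]
eef_rot: [3.139, -0.004, -0.05]
force: [-2.8, -1.4, 16.7]
grip_width: 0.0255
grip_force: 60.0
```

Rolling back the whole way with slightly more force, then lifting.

servo_tool([
  [0,0,0,0.001,0,0,0],
  [0,0,-0.005,0,0,0,0],
  [0,0,-0.005,0,0,0,0],
  [0,0,-0.005,0,0,0,0],
  [0,0,-0.005,0,0,0,0],
  [0,0,-0.005,0,0,0,0],
  [0,0,-0.005,0,0,0,0],
  [0,0,-0.005,0,0,0,0],
])

```text
time_s: 14.2
ee_pos: [0.5804, -0.2517, 0.1088]
eef_rot: [3.139, -0.005, -0.05]
force: [-6.3, -0.6, 23.9]
grip_width: 0.0256
grip_force: 60.0
```

servo_tool([
  [0,0,-0.005,0,0,0,0],
  [0,0,-0.005,0,0,0,0],
  [0,0,-0.005,0,0,0,0],
  [0,0,-0.005,0,0,0,0],
  [0,0,-0.005,0,0,0,0],
  [0,0,-0.005,0,0,0,0],
  [0,0,-0.005,0,0,0,0],
  [0,0,-0.005,0,0,0,0],
])

```text
time_s: 15.2
ee_pos: [0.5825, -0.2117, 0.1087]
eef_rot: [3.139, -0.005, -0.051]
force: [-5.4, -1.4, 24.8]
grip_width: 0.0257
grip_force: 60.0
```

servo_tool([
  [0,0,-0.005,0,0,0,0],
  [0,0,-0.005,0,0,0,0],
  [0,0,-0.005,0,0,0,0],
  [0,0,-0.005,0,0,0,0],
  [0,0,0,-0.01,0,0,0],
  [0,0,0,-0.02,0,0,0],
  [0,0,0,-0.03,0,0,0],
  [0,0,0,0,0,0,0],
])

```text
time_s: 16.2
ee_pos: [0.5831, -0.191, 0.1669]
eef_rot: [3.141, -0.003, -0.05]
force: [-0.3, 0.4, -3.2]
grip_width: 0.0256
grip_force: 60.0
```

```bash
python3 - <<'E'
from h import *
p,R=go([.445,-.006,.150],np.pi/2,13,g=0)
c=cam('top');W=pts(c);px=c['pixels'];save(c,'t4.png')
hsv=cv2.cvtColor(px,cv2.COLOR_RGB2HSV)
m=(abs(hsv[...,0].astype(int)-29)<5)&(hsv[...,1]>150)&(hsv[...,2]>120)&(W[...,2]<.06); m[:155]=0;m[182:]=0;m[:,:340]=0;m[:,445:]=0
q=W[m]
for a,b in((-.31,-.26),(-.255,-.21),(-.205,-.15)):
    k=(q[:,1]>a)&(q[:,1]<b);print(k.sum(),np.median(q[k,2]) if k.any() else 0)
cv2.imwrite('pics/t4c.png',cv2.resize(px[90:300,230:480,::-1],(714,600)))
E
```

```text
[ 0.5831 -0.191   0.1669] [ 3.1406 -0.0032 -0.0502] [-0.3  0.4 -3.2]
[0, -0.0113, -0.0137, 0.0012, 0.0, -0.0, -0.125],[0, -0.0095, -0.015, 0.0013, 0.0, -0.0, -0.125],[0, -0.0076, -0.0161, 0.0012, 0.0, -0.0, -0.125],[0, -0.0055, -0.0169, 0.0013, 0.0, -0.0, -0.125],[0, -0.0034, -0.0174, 0.0012, 0.0, -0.0, -0.125],[0, -0.0012, -0.0177, 0.0013, 0.0, -0.0, -0.124],[0, 0.001, -0.0177, 0.0012, 0.0, -0.0, -0.125],[0, 0.0032, -0.0175, 0.0013, 0.001, -0.0, -0.124],[0, 0.0054, -0.0169, 0.0013, 0.0, -0.0, -0.125],[0, 0.0074, -0.0161, 0.0013, 0.001, -0.0, -0.124],[0, 0.0094, -0.0151, 0.0013, 0.0, -0.0, -0.125],[0, 0.0112, -0.0138, 0.0012, 0.001, -0.0, -0.124],[0, 0.0127, -0.0124, 0.0013, 0.0, -0.0, -0.125],
0 0
0 0
0 0
```

View pics/t4c.png

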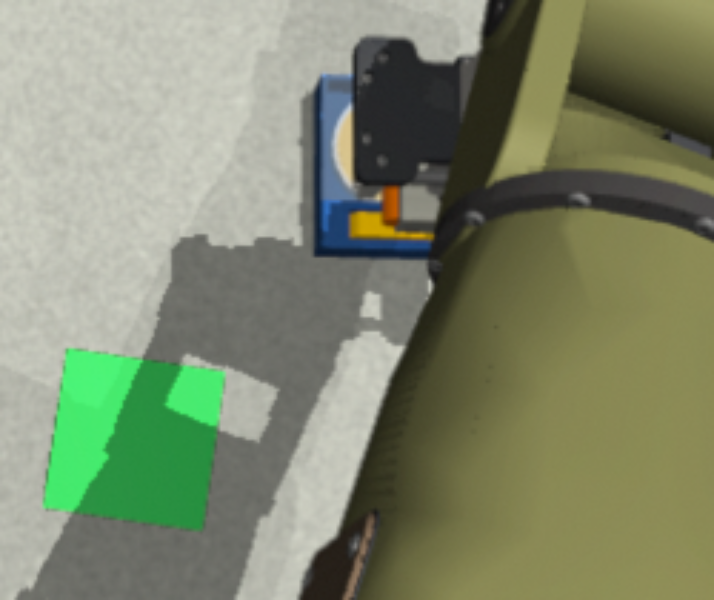

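The arm hides most of the strip, and the mat is clear at about crop (135,440). I'm moving the roller back over the mat and will check the strip from there before releasing.

servo_tool([
  [0,-0.0115,-0.0135,0.001,0,0,-0.125],
  [0,-0.0095,-0.015,0.001,0,0,-0.125],
  [0,-0.0075,-0.016,0.001,0,0,-0.125],
  [0,-0.0055,-0.017,0.001,0,0,-0.125],
  [0,-0.0035,-0.0175,0.001,0,0,-0.125],
  [0,-0.001,-0.0175,0.001,0,0,-0.125],
  [0,0.001,-0.0175,0.001,0,0,-0.125],
  [0,0.003,-0.0175,0.001,0,0,-0.125],
])

```text
time_s: 17.25
ee_pos: [0.4962, -0.0767, 0.1556]
eef_rot: [-3.139, 0.001, 0.954]
force: [0.0, 0.6, -3.1]
grip_width: 0.0258
grip_force: 60.0
```

servo_tool([
  [0,0.0055,-0.017,0.001,0,0,-0.125],
  [0,0.0075,-0.016,0.001,0,0,-0.125],
  [0,0.0095,-0.015,0.001,0,0,-0.125],
  [0,0.011,-0.014,0.001,0,0,-0.125],
  [0,0.0125,-0.0125,0.001,0,0,-0.121],
  [0,0,0,0,0,0,0],
  [0,0,0,0,0,0,0],
  [0,0,0,0,0,0,0],
])

```text
time_s: 18.25
ee_pos: [0.444, -0.0069, 0.1521]
eef_rot: [-3.141, 0.0, 1.569]
force: [-0.4, -0.3, -3.1]
grip_width: 0.0256
grip_force: 60.0
```

```bash
python3 - <<'E'
from h import *
go([.445,-.005,.0715],np.pi/2,4,g=0)
for n in('top','scene'):
    c=cam(n);W=pts(c);px=c['pixels'];save(c,n+'5.png')
    hsv=cv2.cvtColor(px,cv2.COLOR_RGB2HSV)
    m=(abs(hsv[...,0].astype(int)-28)<6)&(hsv[...,1]>150)&(hsv[...,2]>100)&(W[...,2]>.03)&(W[...,2]<.06)&(abs(W[...,0]-.58)<.03)
    q=W[m]
    for a,b in((-.30,-.27),(-.245,-.22),(-.19,-.165),(.165,.19),(.22,.245),(.27,.3)):
        k=(q[:,1]>a)&(q[:,1]<b);print(n,k.sum(),np.round(np.mean(q[k,2]),4) if k.any() else 0)
E
```

```text
[ 0.444  -0.0069  0.1521] [-3.1412  0.      1.5689] [-0.4 -0.3 -3.1]
[0, 0.0005, 0.0003, 0.0202, -0.0, 0.0, -0.0],[0, 0.0005, 0.0002, 0.0201, -0.0, 0.0, -0.001],[0, 0.0004, 0.0003, 0.0202, -0.0, 0.0, -0.0],[0, 0.0005, 0.0002, 0.0201, -0.0, 0.0, -0.001],
top 135 0.0398
top 116 0.0407
top 107 0.041
top 112 0.0464
top 110 0.0463
top 125 0.0462
scene 82 0.0426
scene 68 0.0417
scene 68 0.0424
scene 62 0.0471
scene 65 0.0467
scene 74 0.0471
```

View pics/scene5.png

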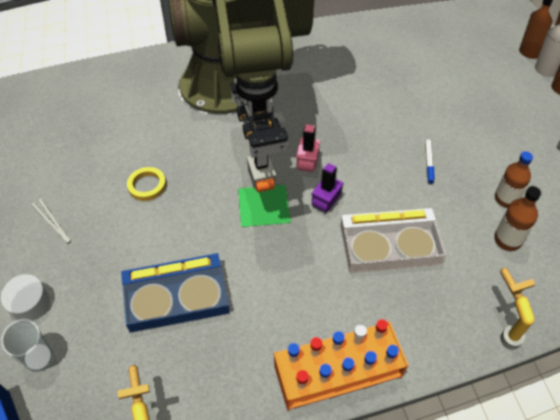

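The picture shows the roller held upright above the mat at about (262,180). The blue box's three strip sections, at row 268, now sit about 5 mm lower than the white box's raised strip in both views. I'm setting the roller down.

servo_tool([
  [0,0.001,0.001,0.03,0,0,0],
  [0,0.001,0,0.03,0,0,0],
  [0,0,0,0.012,0,0,0],
  [0,0,0,0.005,0,0,0],
  [0,0,0,0.003,0,0,0],
  [0,0,0,0.002,0,0,0],
  [0,0,0,0,0,0,0],
  [0,0,0,0,0,0,0],
], force=40)

```text
time_s: 19.35
ee_pos: [0.4449, -0.0045, 0.0707]
eef_rot: [3.141, 0.0, 1.571]
force: [-0.7, -1.5, -3.6]
grip_width: 0.0261
grip_force: 40.0
```

servo_tool([
  [0,0,0,0.001,0,0,0],
  [0,0,0,0.0005,0,0,0],
  [0,0,0,0,0,0,0],
  [20,0,0,0,0,0,0],
  [40,0,0,0,0,0,0],
  [100,0,0,0,0,0,0],
  [100,0,0,0,0,0,0],
  [100,0,0,0,0,0,0],
])

```text
time_s: 20.35
ee_pos: [0.4448, -0.0045, 0.0689]
eef_rot: [-3.141, 0.0, 1.571]
force: [-1.0, 0.3, -1.2]
grip_width: 0.0624
grip_force: 0.0
```

servo_tool([
  [100,0,0,0,0,0,0],
  [100,0,0,-0.01,0,0,0],
  [100,0,0,-0.02,0,0,0],
  [100,0,0,-0.03,0,0,0],
  [100,0,0,-0.03,0,0,0],
  [100,0,0,-0.03,0,0,0],
  [100,0,0,-0.03,0,0,0],
  [100,0,0,0,0,0,0],
])

```text
time_s: 21.35
ee_pos: [0.4455, -0.0045, 0.2213]
eef_rot: [3.137, 0.0, 1.571]
force: [-0.8, 0.7, -0.2]
grip_width: 0.094
grip_force: 0.0
```

```bash
python3 - <<'E'
from h import *
c=cam('scene');save(c,'s6.png');W=pts(c)
cv2.imwrite('pics/s6c.png',cv2.resize(c['pixels'][140:240,200:340,::-1],(700,500)))
E
```

```text
(no output)
```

View pics/s6c.png

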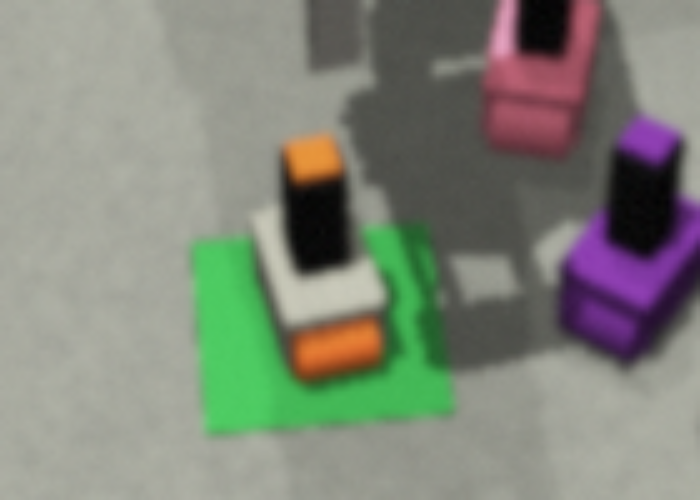

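The roller stands upright on the mat at about crop (320,290), released with the gripper clear above it.

```bash
python3 -c "
from station import ctrl
print(ctrl.hand_in())"
```

```text
the job is handed in; nothing more can be done
None
```

The blue box's seal strip is rolled home on all three sections, the roller stands released and upright on its green mat, the white box was kept clear, and the job was handed in at about 21 s (no verdict was returned).

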